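Bolt the lens edger's sprung wheel hatch

TASK

Press the lens edger's sprung grey hatch shut and, while it is held down, push its brass bolt by the red knob all the way across into the steel keeper until it has pushed the interlock plunger inside right in to its end stop, so that hatch and plunger stay put when you let go. How deep the plunger sits differs, so feel for the stop; do it gently, neither leaning hard on the shut hatch nor ramming the bolt, and leave the lens on the machine and the things on the counter where they are.

Things in the scene. Friction and masses are not known exactly. Their poses are not given: they have to be found in the camera images.
- machine: White lens edger, black base, 280 x 340 x 120 mm, fixed to the counter; place and yaw differ each time. Origin: centre of its underside. z up; -x face (two red switches) towards the robot; the bolt locks by travelling to its +y. Left part (+y): fixed deck 128 mm high with keeper and blue lens pad. Right part (-y): the hatch. Rear housing, 148 mm high, starts 65 mm behind (+x of) the origin.
- hatch (a joint): Tilt of the grey hatch (168 mm along machine x, 160 mm along y, 8 mm thick), hinged at its rear edge. 0 = shut on two rubber stops, top level with the fixed deck; 0.09 rad = ajar, where a spring holds it (front edge 15 mm up). At the knob the spring lifts with 3 to 4 N when ajar, about 6 N when shut; over 25 N on the shut hatch is too hard. With the bolt home it stays within 0.02 rad when let go.
- hatch_hinge (a point): Point on the hatch's hinge line, midway along it, 120 mm above the counter. The knob is 140 mm in front of it (machine -x) and its middle 54 mm above it when the hatch is shut; ajar, it stands about 12 mm higher and 5 mm further back (machine +x).
- bolt (a joint): Travel in m of the brass bolt (round, 10 mm thick, round nose), sliding on the hatch to machine +y; 0 = drawn back, starts at 0 to 0.008. Friction 3 N; stays where left. Enters the keeper at 0.014. Home lies anywhere from 0.026 to 0.050, different each time and not to be seen beforehand: past the plunger's soft spring comes a hard stop, found by feel. Over 18 N there is ramming.
- interlock (a joint): How far the plunger inside the keeper is pushed in, in m: 0 = out, 0.004 = at its hard end stop. Its spring is weak (under 2 N), so that the bolt's friction keeps it in. It is home above 0.0025.
- knob (a point): Middle of the bolt's red upright knob, a cylinder 18 mm in diameter and 28 mm tall. Its underside is 32 mm above the hatch's top. The steel bolt guides either side of it (their near faces 15 mm from the knob's axis on the -y side and 68 mm on the +y side, with the bolt drawn back) stand only 20 mm above the hatch. It is upright when the hatch is shut and moves with bolt and hatch.
- keeper_mouth (a point): Middle of the keeper's mouth: steel block on the fixed deck, 23 mm along machine x, 54 mm along y, top 25 mm above the deck, with a 13 x 13 mm passage along +y in which the plunger is hidden (home is with the nose 12 to 36 mm in). The mouth is 11 mm above the deck. The bolt lines up with it only with the hatch shut within about 2 mm; ajar, its nose strikes the keeper's face.
- bolt_tip (a point): End of the bolt's round nose, on its axis; it is 93 mm ahead (machine +y) of the knob's axis and 35 mm below the knob's middle.
- lens_c (a point): Bystander: middle of a loose clear lens, 68 mm across and 8 mm thick, lying on the machine's blue pad.
- tissue_c (a point): Bystander: middle of a closed tissue carton, 115 x 230 x 85 mm.
- spray_c (a point): Bystander: middle of a blue spray bottle, 72 mm across, 175 mm tall.
- sanitizer_c (a point): Bystander: middle of a small clear bottle, 56 mm across, 150 mm tall.
- case_c (a point): Bystander: middle of a black spectacle case, 160 x 62 x 44 mm.
- screwdriver_grip (a point): Bystander: handle of a screwdriver, 170 mm long, lying on the counter.
- sign_c (a point): Bystander: middle of a plain blue standing sign, 190 mm wide, 124 mm tall.

How it is judged:
By the outcome, as a careful person would: the job done as asked, in the order asked, and still so for the second after the job is handed in, with the robot touching nothing.
It also fails if it takes over 38 s, if anything falls off the work surface, if the arm or the gripper's body presses on something with over 40 N, if the wrist force passes 120 N, or if a joint passes its speed limit or range.

ROBOT

A 7-joint arm with a two-finger parallel gripper is mounted at the origin on the work surface. World frame = base frame: x ahead of the robot, y to its left, z up, the work surface at z = 0. Lengths are in m, angles in rad, forces in N, time in s.
With the tool pointing down it reaches from about 0.425 to 0.925 m from the base axis. Payload 6.8 kg.
Tool frame: the origin (TCP) lies midway between the tips of the shut fingers; the grasp point (between the pads) lies r.grip_point_offset behind it (r.grip_point_offset is the distance from the TCP to the grasp point, in m); z points along the fingers, y is the direction in which the jaws open and shut (so a half turn about z gives the same grasp; the last joint's range is limited). The gripper opens to 85 mm and grips with 20 to 120 N. Pads are 22 mm wide; open, the fingers measure 114 mm over their backs; the gripper's body (76 mm by 85 mm) begins 54 mm behind the grasp point. The pads swing forward as they close: fully open they stand 13 mm farther back than shut.
Start: joints at [-1.313, 0.477, 0.022, 1.555, -0.011, 1.109, -0.083], TCP at [0.241, 0.63, 0.231] pointing down, gripper open.
Joint ranges: [-2.96, 2.96], [-0.34, 2.1], [-1.41, 1.46], [0.24, 2.44], [-1.37, 4.51], [0.17, 1.92], [-2.96, 2.96]. Speed limits (rad/s): [2.39, 2.39, 3.14, 3.14, 3.14, 3.14, 3.14].

INTERFACE

Orientations are given as a rotation vector (axis times angle).
In Python, from bench import r gives the robot as it stands. The module is installed in compiled form; this text tells all that it offers.
- The arm moves only by the tool play_rows, never from a script. Its argument "deltas" is a list of rows, each a list of 3 entries, a list of its own where there are three numbers: the finger opening in mm, from 0 to 85.4, then the shift along the tool's x, y, z in mm, then the turn, a rotation vector about the tool's x, y, z in rad. A call has 1 to 8 rows; each row is the pose to reach, as a shift and turn from the pose measured when the call began, along the tool's axes at that moment; what a row does not reach only later rows make up. A row lasts 1/8 s, in which the tool goes at most 62.5 mm and 10.7 degrees, less where a joint would pass 70% of its speed; a pose out of reach is approached as far as the arm can. A call with a gripper value outside its range is refused whole. The fingers move at their own pace and stop on an object; "squeeze" is the grip in N (left out, the last holds). Time passes only in rows, so rows that repeat a pose let the fingers close. It gives the time, the measured TCP pose, the force and the opening at its end, in the units of the state.
- r.get_obs(): the state, without advancing time (a new reading comes with each control period).
- r.grab_frame(name): name is "scene" or "top" or "wrist"; returns (picture, depth): 400x640x3 uint8, red, green, blue; 400x640 float32, m along the optical axis (not along the pixel's ray), 0 where there is no reading.
- r.camera_model(name): a dict with "mtx" (3x3 intrinsics, pixels), "rvec" (rotation vector, rad) and "tvec" (3), from world to camera coordinates, as OpenCV has them; the wrist camera has in their place "T_tool_cam" (4x4, takes a point from camera to tool coordinates, whose origin is the TCP and whose axes are the flange's). Camera axes: x right, y down, z forward; pixel columns grow to the right and rows downward; lengths in m; the calibration is good to about 2 mm. A picture is of the moment at which its call begins: read the wrist's pose just before it. camera_model takes no time and is no camera call.
- r.hand_in(): hands the job in, once; it reports no verdict.
The state is a dict: "clock": time; "joints": joint angles; "qvel": joint speeds; "tau": joint torques, N m; "tcp_pos": TCP position; "orientation": TCP orientation; "contact_force": force on the tool from outside, world axes, zero at the start; "moment": the same for the moment, N m; "grip_width": finger opening in m.
Only numpy, scipy, OpenCV 4.12 (cv2) and the standard library are available. Lean on these libraries where they do the work, as an engineer would, in place of code of your own. Each camera call takes 0.05 s, during which the arm holds its last target. There are 200 camera calls.

## Working session

There is one attempt and no reset: what is moved stays moved. The work goes in short steps, Python scripts to look and compute and a tool call to move; the robot and the scene stay as the last step left them, time stands still between calls to the robot, and variables do not carry over. Pictures are saved under pics/ and viewed, about 8 in all and at most 12, crops included, and the job is handed in when it is done.

Besides the shell and the picture viewer there is one more tool, called after "Call:" by a JSON object that holds its "api" and its "payload". play_rows: Moves the arm, as the interface text tells. Its arguments: {"type":"object","properties":{"deltas":{"type":"array"},"squeeze":{"type":"number"}},"required":["deltas"]}

```bash
mkdir -p pics; cat > h.py <<'E'
import numpy as np, cv2
from bench import r
def grab(n,f):
    o=r.get_obs(); p,d=r.grab_frame(n); cv2.imwrite(f'pics/{f}.png',p[:,:,::-1]); np.save(f'pics/{f}.npy',d); return o,p,d
def world(n,d,o=None):
    m=r.camera_model(n);K=m['mtx'];v,u=np.mgrid[:400,:640]
    P=np.stack([(u-K[0,2])/K[0,0]*d,(v-K[1,2])/K[1,1]*d,d],-1)
    if n=='wrist':
        T=m['T_tool_cam'];P=P@T[:3,:3].T+T[:3,3];R=cv2.Rodrigues(np.array(o['orientation'],float))[0];return P@R.T+np.array(o['tcp_pos'])
    R=cv2.Rodrigues(np.array(m['rvec'],float))[0];return (P-np.array(m['tvec']).ravel())@R
def red(p,W,lo=0.12):
    p=p.astype(int);return (p[...,0]>110)&(p[...,1]<80)&(p[...,2]<80)
E
python3 - <<'E'
from h import *
o,p,d=grab('top','t1');W=world('top',d);np.save('pics/W.npy',W)
m=red(p,W)
n,l,s,c=cv2.connectedComponentsWithStats(m.astype(np.uint8))
for i in range(1,n):
    if s[i,4]>8:
        q=W[(l==i)&(d>0)]; print(s[i],c[i],np.median(q,0),q.max(0),q.min(0))
grab('scene','s1'); print(r.get_obs(), r.grip_point_offset)
E
```

```text
[325 208   5   4  16] [327.25  209.625] [ 0.47643803 -0.02209718  0.19849455] [ 0.48254261 -0.01646265  0.20406511] [ 0.47250925 -0.02761888  0.19043663]
[251 232   6  25  77] [253.68831169 243.79220779] [0.38987196 0.19888168 0.02339618] [0.42705222 0.20878625 0.03366707] [0.35226052 0.19096398 0.01563738]
{'clock': 0.1, 'joints': array([-1.31312142,  0.47773441,  0.0223558 ,  1.55635759, -0.01148598,
        1.10928639, -0.08309654]), 'qvel': array([ 0.0001535 ,  0.00034833, -0.00026826, -0.00193004, -0.00017297,
       -0.00141627, -0.0006353 ]), 'tau': array([ 5.20555564e-03, -5.97759748e+01,  1.61436148e+00, -2.81954634e+01,
        1.29078139e-02,  4.95762943e-03, -8.47073665e-06]), 'tcp_pos': array([0.24126033, 0.62983985, 0.2304097 ]), 'orientation': array([-5.71302608e-01, -3.08904295e+00,  2.59055555e-03]), 'contact_force': array([-0.10616488,  0.77956532, -0.66674471]), 'moment': array([ 0.0392722 , -0.02340531,  0.03350529]), 'grip_width': 0.0853992155425344} 0.0187
```

View pics/t1.png

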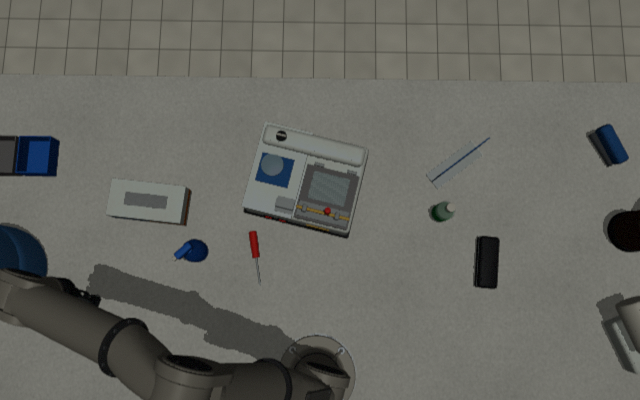

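View pics/s1.png

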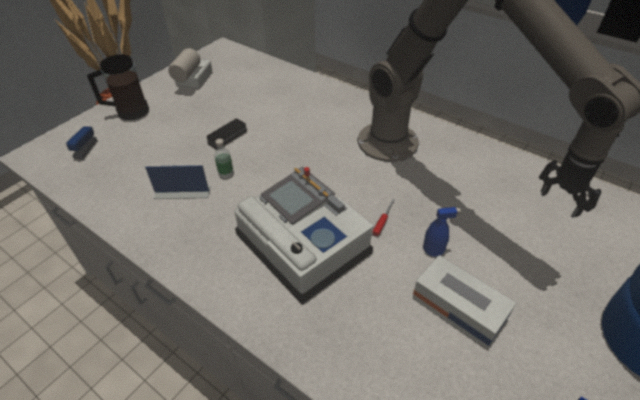

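The top view shows the machine around px (305,180), with the red knob at (327,210) and the keeper at (285,204). The scene view confirms this and shows the bystanders well clear. Next I'll fit the yaw and work out the approach.

```bash
cat >> h.py <<'E'
def tgt(pos,yaw,o=None):
    "shift mm, turn in tool axes to put TCP at pos, tool down, tool y along world yaw of machine y"
    o=o or r.get_obs();R=cv2.Rodrigues(np.array(o['orientation'],float))[0]
    y=np.array([-np.sin(yaw),np.cos(yaw),0]);z=np.array([0,0,-1.]);G=np.stack([np.cross(y,z),y,z],1)
    return np.round(R.T@(np.array(pos)-o['tcp_pos'])*1000,1),np.round(cv2.Rodrigues(R.T@G)[0].ravel(),3)
E
python3 - <<'E'
from h import *
W=np.load('pics/W.npy');d=np.load('pics/t1.npy')
m=(d>0)&(W[...,2]>.1)&(W[...,2]<.17);m[:,:235]=0;m[:,375:]=0;m[:115]=0;m[245:]=0
n,l,s,c=cv2.connectedComponentsWithStats(m.astype(np.uint8));i=1+s[1:,4].argmax()
q=W[l==i];b=cv2.minAreaRect(q[:,:2].astype(np.float32));print(s[i],b,cv2.boxPoints(b))
print(tgt([.45,-.02,.33],-.256))
E
```

```text
[ 241  122  128  112 9646] ((0.5867835283279419, 0.03998205065727234), (0.32941174507141113, 0.27204763889312744), 76.734130859375) [[ 0.41659433 -0.08911538]
 [ 0.6813826  -0.15154216]
 [ 0.75697273  0.16907948]
 [ 0.49218446  0.23150626]]
(array([-427.4, -532.4,  -98.7]), array([-0.002,  0.   , -0.11 ]))
```

Call:
{"api": "play_rows", "payload": {"deltas": [[60,[-20,-25,-60],[0,0,-0.05]],[60,[-60,-65,-95],[0,0,-0.08]],[60,[-100,-105,-99],[0,0,-0.11]],[60,[-140,-150,-99],[0,0,-0.13]],[60,[-180,-195,-99],[0,0,-0.135]],[60,[-220,-245,-99],[0,0,-0.135]],[60,[-255,-295,-99],[0,0,-0.135]],[60,[-290,-345,-99],[0,0,-0.135]]]}}

```text
clock: 1.1
tcp_pos: [0.3888, 0.2018, 0.3298]
orientation: [-0.362, -3.12, 0.003]
contact_force: [0.9, 0.5, -0.6]
grip_width: 0.06
```

```bash
python3 - <<'E'
from h import *
o=r.get_obs();print(o['joints'],o['tcp_pos']);print(tgt([.45,-.02,.33],-.232)); print(r.camera_model('wrist'))
E
```

```text
[-0.85390614 -0.02522241  0.22898662  1.96721616  0.00712134  1.2004218
  0.7121009 ] [0.38882367 0.20176628 0.32982156]
(array([-1.103e+02, -2.019e+02,  1.000e-01]), array([-0.002, -0.   ,  0.001]))
{'mtx': array([[333.81576004,   0.        , 317.8267422 ],
       [  0.        , 333.81576004, 199.38261812],
       [  0.        ,   0.        ,   1.        ]]), 'T_tool_cam': array([[-5.22921842e-04, -9.48731068e-01, -3.16083989e-01,
         8.11819408e-02],
       [ 9.99998375e-01,  4.91339531e-05, -1.80184989e-03,
         1.41885923e-03],
       [ 1.72500142e-03, -3.16084418e-01,  9.48729501e-01,
        -1.43208952e-01],
       [ 0.00000000e+00,  0.00000000e+00,  0.00000000e+00,
         1.00000000e+00]])}
```

Call:
{"api": "play_rows", "payload": {"deltas": [[60,[-27,-50,0],[0,0,0]],[60,[-55,-100,0],[0,0,0]],[60,[-83,-150,10],[0,0,0]],[60,[-110,-202,20],[0,0,0]],[60,[-110,-202,20],[0,0,0]],[60,[-110,-202,20],[0,0,0]]]}}

```text
clock: 1.85
tcp_pos: [0.4494, -0.0198, 0.3099]
orientation: [-0.362, -3.119, 0.002]
contact_force: [-0.0, 0.5, -1.0]
grip_width: 0.0603
```

```bash
python3 - <<'E'
from h import *
o,p,d=grab('wrist','w1');W=world('wrist',d,o);np.save('pics/Ww.npy',W)
print(o['tcp_pos'],o['joints'])
m=red(p,W);n,l,s,c=cv2.connectedComponentsWithStats(m.astype(np.uint8))
for i in range(1,n):
    if s[i,4]>30:
        q=W[(l==i)&(d>0)]; t=q[q[:,2]>q[:,2].max()-.006];print(s[i],c[i],np.median(q,0),q.max(0),q.min(0),'top',t.mean(0),(t.max(0)+t.min(0))/2)
E
```

```text
[ 0.44937689 -0.01978331  0.30991111] [-6.04594118e-01 -1.03466649e-03  5.17403258e-01  1.98997074e+00
  1.90867706e-03  1.15390369e+00  1.25146555e+00]
[ 473   29   29   73 1009] [486.52428147  65.0703667 ] [0.39130347 0.20042287 0.02476638] [0.43391667 0.22870502 0.02796236] [ 0.34984163  0.18778895 -0.00190686] top [0.39189717 0.20048427 0.02481184] [0.39166982 0.20155682 0.02497638]
```

View pics/w1.png

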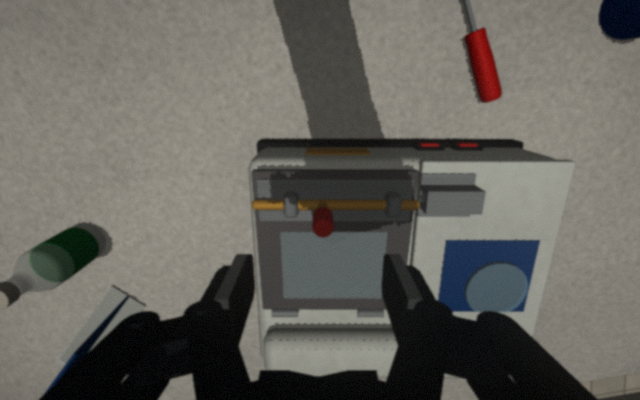

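The wrist view shows the knob at about px (322,222), the bolt axis at row 204, the keeper mouth at (421,202), and edges that line up with the image axes. That means the yaw is right. The knob is in shadow, so I'll measure it with a looser threshold.

```bash
python3 - <<'E'
from h import *
p=cv2.imread('pics/w1.png')[:,:,::-1].astype(int);W=np.load('pics/Ww.npy');d=np.load('pics/w1.npy')
m=(p[...,0]>1.8*p[...,1])&(p[...,0]>1.8*p[...,2])&(p[...,0]>40);m[:190]=0;m[260:]=0
ys,xs=np.nonzero(m);print(len(xs),xs.min(),xs.max(),ys.min(),ys.max())
q=W[m&(d>0)];
R=np.array([[np.cos(.232),-np.sin(.232)],[np.sin(.232),np.cos(.232)]]) # world->machine
for r0 in range(ys.min(),ys.max()+1,3):
    k=m[r0]&(d[r0]>0);t=W[r0][k]
    if len(t): print(r0,np.nonzero(k)[0][[0,-1]],t.mean(0).round(4),(t[:,:2]@R.T).min(0).round(4),(t[:,:2]@R.T).max(0).round(4))
# keeper, deck heights, bolt direction
for n,(u,v) in dict(deck=(545,220),keepTop=(455,200),hatchF=(340,181),hatchR=(335,300),front1=(265,172),front2=(560,172),gl=(291,203),gr=(393,203),bl=(265,205),br=(415,205),mouthL=(424,200),km=(483,200)).items():
    w=W[v,u];print(n,w.round(4),(R@w[:2]).round(4))
E
```

```text
497 313 333 207 236
207 [320 325] [ 0.4676 -0.0192  0.1774] [0.459  0.0867] [0.4601 0.0911]
210 [316 329] [ 0.4687 -0.0195  0.182 ] [0.4596 0.0832] [0.4618 0.0946]
213 [314 330] [ 0.4694 -0.0201  0.1872] [0.4603 0.0815] [0.4634 0.0953]
216 [314 331] [ 0.4699 -0.02    0.1928] [0.4606 0.0815] [0.464 0.096]
219 [314 331] [ 0.4704 -0.02    0.1984] [0.4614 0.0816] [0.4644 0.0958]
222 [313 332] [ 0.4722 -0.0205  0.2004] [0.4633 0.0809] [0.4669 0.0967]
225 [313 332] [ 0.4744 -0.021   0.2012] [0.4662 0.0809] [0.467  0.0965]
228 [313 333] [ 0.4785 -0.0214  0.198 ] [0.4688 0.0809] [0.4964 0.1002]
231 [314 331] [ 0.4798 -0.0222  0.2008] [0.4714 0.0817] [0.4724 0.0957]
234 [317 328] [ 0.4826 -0.0229  0.2003] [0.4745 0.0842] [0.4752 0.0932]
deck [0.5518 0.2001 0.1287] [0.491  0.3216]
keepTop [0.4979 0.1028 0.1531] [0.461  0.2145]
hatchF [0.4569 0.0008 0.1458] [0.4445 0.1058]
hatchR [ 0.5969 -0.034   0.1294] [0.5888 0.1041]
front1 [ 0.4323 -0.0667  0.1443] [0.4361 0.0345]
front2 [0.5024 0.2152 0.1294] [0.4395 0.325 ]
gl [ 0.4629 -0.0479  0.1608] [0.4615 0.0598]
gr [0.4841 0.0439 0.1618] [0.461 0.154]
bl [ 0.4599 -0.0724  0.1587] [0.4642 0.0353]
br [0.4931 0.0647 0.1559] [0.4651 0.1763]
mouthL [0.4935 0.0756 0.1474] [0.4629 0.1871]
km [0.5037 0.1283 0.1537] [0.4607 0.2407]
```

```bash
python3 - <<'E'
from h import *
print(tgt([.474,-.0208,.172],-.232))
E
```

```text
(array([-24.4,   4.1, 138. ]), array([-0.002, -0.001,  0.002]))
```

Call:
{"api": "play_rows", "payload": {"deltas": [[50,[-12,2,20],[0,0,0]],[50,[-24.4,4.1,50],[0,0,0]],[50,[-24.4,4.1,80],[0,0,0]],[50,[-24.4,4.1,105],[0,0,0]],[50,[-24.4,4.1,125],[0,0,0]],[50,[-24.4,4.1,138],[0,0,0]],[50,[-24.4,4.1,138],[0,0,0]],[50,[-24.4,4.1,138],[0,0,0]]]}}

```text
clock: 2.9
tcp_pos: [0.4745, -0.0205, 0.1727]
orientation: [0.359, 3.121, -0.002]
contact_force: [0.1, 0.3, -0.4]
grip_width: 0.05
```

```bash
python3 - <<'E'
from h import *
o,p,d=grab('wrist','w2');print(o['tcp_pos'],o['contact_force']); print(tgt([.474,-.0208,.172],-.232))
E
```

```text
[ 0.47454812 -0.02051148  0.1726748 ] [ 0.10438726  0.274729   -0.38725652]
(array([ 0.5, -0.3,  0.8]), array([-0.001,  0.001,  0.003]))
```

View pics/w2.png

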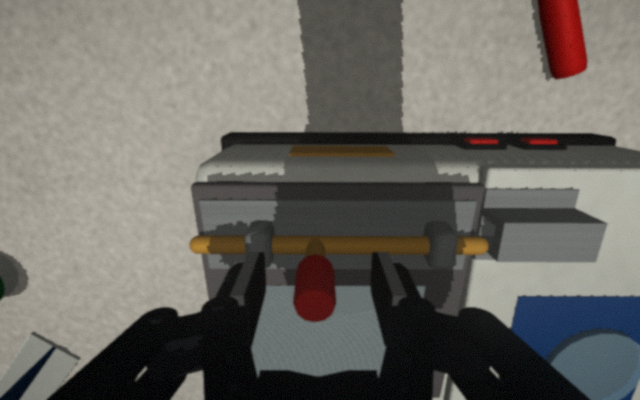

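The knob at px (315,290) is centred between the pads at columns 262 and 375. Closing on it gently.

Call:
{"api": "play_rows", "payload": {"deltas": [[30,[0,0,0],[0,0,0]],[10,[0,0,0],[0,0,0]],[10,[0,0,0],[0,0,0]],[10,[0,0,0],[0,0,0]],[10,[0,0,0],[0,0,0]],[10,[0,0,0],[0,0,0]]], "squeeze": 25}}

```text
clock: 3.7
tcp_pos: [0.4748, -0.0207, 0.1729]
orientation: [0.359, 3.12, -0.001]
contact_force: [-0.4, -0.8, 4.6]
grip_width: 0.0168
```

Call:
{"api": "play_rows", "payload": {"deltas": [[10,[1,0,2],[0,0,0]],[10,[2,0,4],[0,0,0]],[10,[2.5,0,6],[0,0,0]],[10,[3,0,7],[0,0,0]],[10,[3,0,7],[0,0,0]]]}}

```text
clock: 4.32
tcp_pos: [0.472, -0.02, 0.1661]
orientation: [0.36, 3.12, -0.001]
contact_force: [-2.5, -0.6, 7.9]
grip_width: 0.017
```

Call:
{"api": "play_rows", "payload": {"deltas": [[10,[1,0,1.5],[0,0,0]],[10,[1.5,0,3],[0,0,0]],[10,[1.5,0,3],[0,0,0]]]}}

```text
clock: 4.7
tcp_pos: [0.4709, -0.0198, 0.1635]
orientation: [0.36, 3.119, -0.001]
contact_force: [-2.1, -1.1, 8.8]
grip_width: 0.0174
```

```bash
python3 - <<'E'
from h import *
o,p,d=grab('wrist','w3');W=world('wrist',d,o);print(o['tcp_pos'],o['contact_force'])
np.save('pics/W3.npy',W)
p=p.astype(int)
m=(p[...,0]>1.8*p[...,1])&(p[...,0]>1.8*p[...,2])&(p[...,0]>40);m[:230]=0;m[340:]=0;m[:,:270]=0;m[:,370:]=0
q=W[m&(d>0)];print(np.percentile(q[:,2],[50,90,95,98]))
E
```

```text
[ 0.47092591 -0.01977186  0.16347812] [-2.11459926 -1.11755194  8.7659429 ]
[0.1897201  0.19187081 0.19216587 0.19240111]
```

View pics/w3.png

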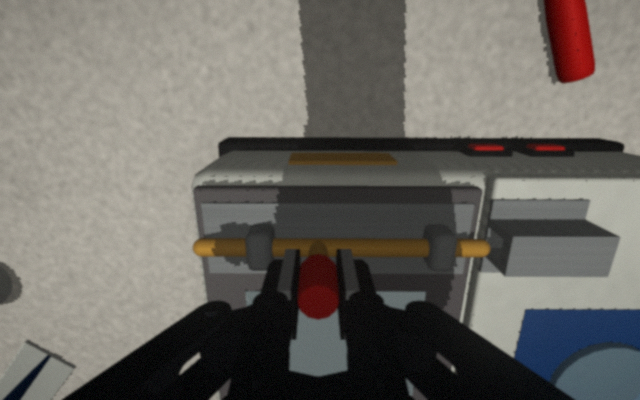

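The grip holds. The knob top is at about 0.192 m against roughly 0.188 m when shut, so there are a few mm still to press.

Call:
{"api": "play_rows", "payload": {"deltas": [[10,[0.8,0,1.5],[0,0,0]],[10,[1,0,2.5],[0,0,0]],[10,[1,0,2.5],[0,0,0]]]}}

```text
clock: 5.12
tcp_pos: [0.4702, -0.0196, 0.1613]
orientation: [0.36, 3.119, -0.0]
contact_force: [-2.5, -1.8, 8.2]
grip_width: 0.0169
```

Call:
{"api": "play_rows", "payload": {"deltas": [[10,[0.3,0,1],[0,0,0]],[10,[0.3,0,1],[0,0,0]]]}}

```text
clock: 5.38
tcp_pos: [0.4699, -0.0195, 0.1606]
orientation: [0.36, 3.118, 0.0]
contact_force: [-3.7, -0.5, 8.1]
grip_width: 0.0172
```

Call:
{"api": "play_rows", "payload": {"deltas": [[10,[0.2,0,1],[0,0,0]],[10,[0.2,0,1],[0,0,0]]]}}

```text
clock: 5.62
tcp_pos: [0.4699, -0.0196, 0.1604]
orientation: [0.36, 3.118, 0.001]
contact_force: [-4.9, -1.5, 13.3]
grip_width: 0.0173
```

```bash
cat >> h.py <<'E'
def ktop(f):
    o,p,d=grab('wrist',f);W=world('wrist',d,o);p=p.astype(int)
    m=(p[...,0]>1.8*p[...,1])&(p[...,0]>1.8*p[...,2])&(p[...,0]>40);m[:230]=0;m[340:]=0;m[:,:270]=0;m[:,370:]=0
    q=W[m&(d>0)];print(o['tcp_pos'],o['contact_force'],np.percentile(q[:,2],[50,90,98]),q[q[:,2]>q[:,2].max()-.004].mean(0));return W
E
python3 - <<'E'
from h import *
W=ktop('w4')
E
```

```text
[ 0.46989381 -0.0195868   0.16037547] [-4.92510162 -1.49761145 13.32599329] [0.18702629 0.18901949 0.18952876] [ 0.47011336 -0.01843298  0.18835076]
```

Movement has stopped with the force up to 13 N, so the hatch is shut on its stops. I'll hold that and start sliding the bolt.

Call:
{"api": "play_rows", "payload": {"deltas": [[10,[0.4,1,0.8],[0,0,0]],[10,[0.4,2,0.8],[0,0,0]],[10,[0.4,3,0.8],[0,0,0]],[10,[0.4,4,0.8],[0,0,0]]]}}

```text
clock: 6.18
tcp_pos: [0.4707, -0.0161, 0.1604]
orientation: [0.361, 3.118, 0.001]
contact_force: [-5.1, -1.8, 13.5]
grip_width: 0.0168
```

Call:
{"api": "play_rows", "payload": {"deltas": [[10,[0.3,1,0.8],[0,0,0]],[10,[0.3,2,0.8],[0,0,0]],[10,[0.3,3,0.8],[0,0,0]],[10,[0.3,4,0.8],[0,0,0]]]}}

```text
clock: 6.68
tcp_pos: [0.4716, -0.0126, 0.1604]
orientation: [0.362, 3.117, 0.001]
contact_force: [-4.6, -2.1, 14.3]
grip_width: 0.0174
```

Call:
{"api": "play_rows", "payload": {"deltas": [[10,[0.3,1,0.8],[0,0,0]],[10,[0.3,2,0.8],[0,0,0]],[10,[0.3,3,0.8],[0,0,0]],[10,[0.3,4,0.8],[0,0,0]]]}}

```text
clock: 7.18
tcp_pos: [0.4724, -0.0091, 0.1604]
orientation: [0.362, 3.117, 0.001]
contact_force: [-4.6, -1.7, 16.1]
grip_width: 0.017
```

Call:
{"api": "play_rows", "payload": {"deltas": [[10,[0.3,1,0.4],[0,0,0]],[10,[0.3,2,0.4],[0,0,0]],[10,[0.3,3,0.4],[0,0,0]],[10,[0.3,4,0.4],[0,0,0]]]}}

```text
clock: 7.68
tcp_pos: [0.4731, -0.0057, 0.1604]
orientation: [0.363, 3.116, 0.001]
contact_force: [-3.4, -3.1, 10.8]
grip_width: 0.0172
```

```bash
python3 - <<'E'
from h import *
ktop('w5')
E
```

```text
[ 0.47313547 -0.00570926  0.16043173] [-3.35258565 -3.12347593 10.77632278] [0.18698058 0.1890235  0.18948581] [ 0.4734041  -0.0046991   0.18839143]
```

View pics/w5.png

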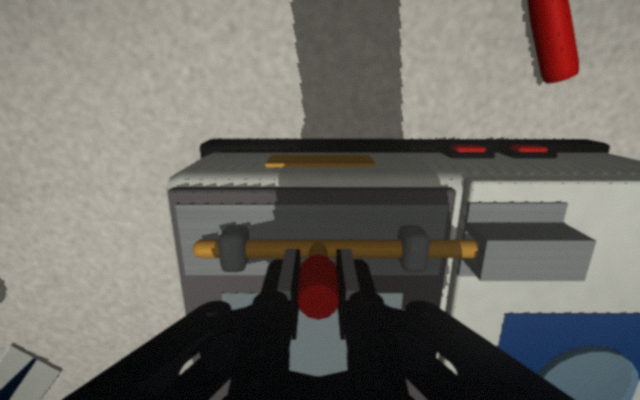

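The bolt's nose now goes into the keeper at px (477,249): the visible knob-to-end distance has shrunk from 171 to 159 px. Continuing by feel.

Call:
{"api": "play_rows", "payload": {"deltas": [[10,[0.3,1,0.6],[0,0,0]],[10,[0.3,2,0.6],[0,0,0]],[10,[0.3,3,0.6],[0,0,0]]]}}

```text
clock: 8.1
tcp_pos: [0.4738, -0.0031, 0.1604]
orientation: [0.364, 3.116, 0.001]
contact_force: [-3.3, -2.0, 11.1]
grip_width: 0.0169
```

Call:
{"api": "play_rows", "payload": {"deltas": [[10,[0.3,1,0.6],[0,0,0]],[10,[0.3,2,0.6],[0,0,0]],[10,[0.3,3,0.6],[0,0,0]]]}}

```text
clock: 8.48
tcp_pos: [0.4743, -0.0006, 0.1604]
orientation: [0.364, 3.115, 0.001]
contact_force: [-3.1, -2.2, 11.6]
grip_width: 0.0176
```

Call:
{"api": "play_rows", "payload": {"deltas": [[10,[0.3,1,0.6],[0,0,0]],[10,[0.3,2,0.6],[0,0,0]],[10,[0.3,2.5,0.6],[0,0,0]]]}}

```text
clock: 8.85
tcp_pos: [0.4748, 0.0014, 0.1604]
orientation: [0.365, 3.115, 0.001]
contact_force: [-3.9, -2.5, 11.5]
grip_width: 0.017
```

Call:
{"api": "play_rows", "payload": {"deltas": [[10,[0.3,1,0.6],[0,0,0]],[10,[0.3,1.8,0.6],[0,0,0]]]}}

```text
clock: 9.1
tcp_pos: [0.4751, 0.0027, 0.1604]
orientation: [0.365, 3.115, 0.0]
contact_force: [-4.2, -2.2, 11.1]
grip_width: 0.0173
```

Call:
{"api": "play_rows", "payload": {"deltas": [[10,[0.3,1,0.6],[0,0,0]],[10,[0.3,1.8,0.6],[0,0,0]]]}}

```text
clock: 9.35
tcp_pos: [0.4755, 0.004, 0.1604]
orientation: [0.366, 3.114, 0.0]
contact_force: [-2.9, -2.1, 12.4]
grip_width: 0.0165
```

Call:
{"api": "play_rows", "payload": {"deltas": [[10,[0.3,1,0.6],[0,0,0]],[10,[0.3,1.8,0.6],[0,0,0]]]}}

```text
clock: 9.6
tcp_pos: [0.4758, 0.0053, 0.1604]
orientation: [0.366, 3.114, 0.0]
contact_force: [-4.3, -1.9, 12.2]
grip_width: 0.0171
```

Call:
{"api": "play_rows", "payload": {"deltas": [[10,[0.3,1,0.6],[0,0,0]],[10,[0.3,1.8,0.6],[0,0,0]]]}}

```text
clock: 9.85
tcp_pos: [0.4761, 0.0066, 0.1604]
orientation: [0.367, 3.113, -0.0]
contact_force: [-2.8, -2.7, 12.0]
grip_width: 0.0169
```

Call:
{"api": "play_rows", "payload": {"deltas": [[10,[0.3,1,0.6],[0,0,0]],[10,[0.3,1.8,0.6],[0,0,0]]]}}

```text
clock: 10.1
tcp_pos: [0.4764, 0.0079, 0.1604]
orientation: [0.367, 3.113, -0.0]
contact_force: [-3.2, -1.8, 12.1]
grip_width: 0.017
```

Call:
{"api": "play_rows", "payload": {"deltas": [[10,[0.3,1,0.6],[0,0,0]],[10,[0.3,1.8,0.6],[0,0,0]]]}}

```text
clock: 10.35
tcp_pos: [0.4767, 0.0092, 0.1604]
orientation: [0.368, 3.112, -0.0]
contact_force: [-3.4, -3.1, 11.7]
grip_width: 0.017
```

Call:
{"api": "play_rows", "payload": {"deltas": [[10,[0.3,1,0.6],[0,0,0]],[10,[0.3,1.8,0.6],[0,0,0]]]}}

```text
clock: 10.6
tcp_pos: [0.477, 0.0105, 0.1604]
orientation: [0.368, 3.112, -0.001]
contact_force: [-3.3, -2.7, 12.6]
grip_width: 0.0171
```

Call:
{"api": "play_rows", "payload": {"deltas": [[10,[0.3,1,0.6],[0,0,0]],[10,[0.3,1.8,0.6],[0,0,0]]]}}

```text
clock: 10.85
tcp_pos: [0.4773, 0.0119, 0.1604]
orientation: [0.369, 3.112, -0.001]
contact_force: [-4.3, -2.1, 12.1]
grip_width: 0.0166
```

Call:
{"api": "play_rows", "payload": {"deltas": [[10,[0.3,1,0.6],[0,0,0]],[10,[0.3,1.8,0.6],[0,0,0]]]}}

```text
clock: 11.1
tcp_pos: [0.4777, 0.0132, 0.1604]
orientation: [0.369, 3.111, -0.001]
contact_force: [-4.1, -2.3, 11.8]
grip_width: 0.0173
```

Call:
{"api": "play_rows", "payload": {"deltas": [[10,[0.3,1,0.6],[0,0,0]],[10,[0.3,1.8,0.6],[0,0,0]]]}}

```text
clock: 11.35
tcp_pos: [0.478, 0.0144, 0.1604]
orientation: [0.369, 3.111, -0.001]
contact_force: [-3.4, -2.9, 12.6]
grip_width: 0.0173
```

Call:
{"api": "play_rows", "payload": {"deltas": [[10,[0.3,1,0.6],[0,0,0]],[10,[0.3,1.8,0.6],[0,0,0]]]}}

```text
clock: 11.6
tcp_pos: [0.4782, 0.0155, 0.1604]
orientation: [0.37, 3.111, -0.002]
contact_force: [-3.3, -3.3, 11.3]
grip_width: 0.0171
```

Call:
{"api": "play_rows", "payload": {"deltas": [[10,[0.3,1,0.6],[0,0,0]],[10,[0.3,1.8,0.6],[0,0,0]]]}}

```text
clock: 11.85
tcp_pos: [0.4785, 0.0165, 0.1604]
orientation: [0.371, 3.11, -0.002]
contact_force: [-4.1, -3.3, 12.2]
grip_width: 0.017
```

Steps are shortening (1.3, then 1.1, then 1.0 mm) and the side force is rising slightly. That looks like the plunger's spring.

Call:
{"api": "play_rows", "payload": {"deltas": [[10,[0.3,1,0.6],[0,0,0]],[10,[0.3,1.8,0.6],[0,0,0]]]}}

```text
clock: 12.1
tcp_pos: [0.4787, 0.0174, 0.1604]
orientation: [0.372, 3.11, -0.003]
contact_force: [-4.5, -3.9, 12.3]
grip_width: 0.0169
```

Call:
{"api": "play_rows", "payload": {"deltas": [[10,[0.3,1,0.6],[0,0,0]],[10,[0.3,1.8,0.6],[0,0,0]]]}}

```text
clock: 12.35
tcp_pos: [0.4788, 0.0181, 0.1604]
orientation: [0.373, 3.11, -0.005]
contact_force: [-5.2, -5.1, 12.4]
grip_width: 0.0171
```

Call:
{"api": "play_rows", "payload": {"deltas": [[10,[0.3,1,0.6],[0,0,0]],[10,[0.3,2,0.6],[0,0,0]]]}}

```text
clock: 12.6
tcp_pos: [0.4789, 0.0183, 0.1604]
orientation: [0.375, 3.11, -0.007]
contact_force: [-5.0, -7.8, 14.4]
grip_width: 0.017
```

Call:
{"api": "play_rows", "payload": {"deltas": [[10,[0.3,1,0.6],[0,0,0]],[10,[0.3,2,0.6],[0,0,0]]]}}

```text
clock: 12.85
tcp_pos: [0.4789, 0.0184, 0.1604]
orientation: [0.377, 3.11, -0.009]
contact_force: [-5.0, -7.8, 13.5]
grip_width: 0.0171
```

Call:
{"api": "play_rows", "payload": {"deltas": [[10,[0.3,1.2,0.5],[0,0,0]],[10,[0.3,2.2,0.5],[0,0,0]],[10,[0.3,2.2,0.5],[0,0,0]]]}}

```text
clock: 13.22
tcp_pos: [0.4789, 0.0184, 0.1604]
orientation: [0.379, 3.11, -0.012]
contact_force: [-4.7, -6.7, 13.0]
grip_width: 0.0172
```

Hard stop confirmed: there were three stalls at the same place with about 8 N on the bolt. Relaxing and opening, then lifting away.

Call:
{"api": "play_rows", "payload": {"deltas": [[10,[0.2,0.8,0.2],[0,0,0]],[30,[0,0.3,0],[0,0,0]],[44,[0,0,0],[0,0,0]],[44,[0,0,0],[0,0,0]],[44,[0,0,0],[0,0,0]],[44,[0,0,-10],[0,0,0]],[44,[0,0,-30],[0,0,0]],[44,[0,0,-55],[0,0,0]]]}}

```text
clock: 14.22
tcp_pos: [0.4783, 0.0188, 0.2163]
orientation: [0.38, 3.11, -0.013]
contact_force: [0.9, 0.9, 0.2]
grip_width: 0.0442
```

Call:
{"api": "play_rows", "payload": {"deltas": [[44,[0,0,-30],[0,0,0]],[44,[10,0,-60],[0,0,0]],[44,[20,0,-80],[0,0,0]],[44,[20,0,-80],[0,0,0]],[44,[20,0,-80],[0,0,0]]]}}

```text
clock: 14.85
tcp_pos: [0.4581, 0.0243, 0.2958]
orientation: [0.38, 3.11, -0.013]
contact_force: [0.3, 0.1, -1.3]
grip_width: 0.044
```

```bash
python3 - <<'E'
from h import *
o,p,d=grab('wrist','w6');W=world('wrist',d,o);print(o['clock'],o['tcp_pos'],o['contact_force'])
p=p.astype(int);m=(p[...,0]>1.8*p[...,1])&(p[...,0]>1.8*p[...,2])&(p[...,0]>40);m[:180]=0
R=np.array([[np.cos(.232),-np.sin(.232)],[np.sin(.232),np.cos(.232)]])
q=W[m&(d>0)];t=q[q[:,2]>np.percentile(q[:,2],97)-.004];u=t[:,:2]@R.T;print(np.median(t,0),u.min(0),u.max(0),np.median(u,0))
E
```

```text
14.85 [0.45813253 0.02425483 0.29579488] [ 0.31156446  0.12991359 -1.30169595]
[0.47986133 0.01880105 0.19023388] [0.45540975 0.12086921] [0.47131936 0.13709934] [0.46278851 0.12892907]
```

View pics/w6.png

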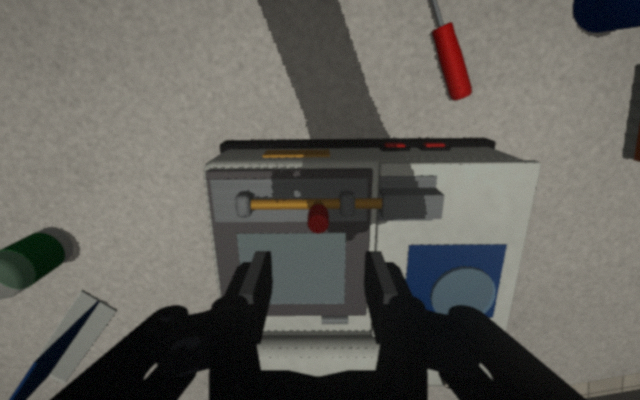

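The wrist view shows the hatch level, the bolt inside the keeper at px (383,203), and the knob at (318,217), unmoved since release. The lens is still on its pad. Handing in.

```bash
python3 -c "
from bench import r
print(r.hand_in())"
```

```text
the job is handed in; nothing more can be done
None
```

The hatch is shut and the brass bolt is home in the keeper. I handed the job in at about 15 s on the robot's clock, with the gripper clear and touching nothing.

- **Hatch:** I gripped the red knob with a 25 N squeeze and pressed until it stopped on the rubber stops. The readings between moves peaked at about 16 N against the 25 N limit.
- **Bolt:** I slid it about 39 mm while holding the hatch down. The last 4 mm or so felt like the plunger's spring, then came a hard stop. It stalled at the same place three times, with about 7 to 9 N along the bolt against the 18 N limit.
- **After letting go:** The knob was about 40 mm across from where it started, which matches the push to about 1 mm, so the bolt did not slip back. Its top rose less than 1 mm, so the hatch stayed shut (under 0.01 rad). The lens was still on its pad, and I saw no contact with anything on the counter.

No check failed or disagreed. The plunger is hidden, so that it is home rests on the feel of the stop and the bolt not moving back. The forces were read only between moves, so brief higher peaks would not have shown.

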